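# Load the orbital shaker

### The arm

A 6-joint arm with a two-finger parallel gripper is mounted at the origin on a cart in front of the work surface, level with it; the furniture and walls round the work are solid. World frame = base frame: x ahead of the robot, y to its left, z up, the work surface at z = 0. Lengths are in mm, angles in rad, forces in N, time in s.
With the tool pointing down it reaches from about 325 to 750 mm from the base axis. Payload 7.6 kg.
Tool frame: the origin (TCP) lies between the finger pads; the fingertips stand ahead of it and the grasp point (between the pads) lies 8 mm behind it (finger_overhang is the x of the fingertips in the tool frame, in mm); x points along the fingers, z is the direction in which the jaws open and shut, and the axes are right-handed (so a half turn about x gives the same grasp; the last joint's range is limited). The gripper opens to 85 mm and grips with 20 to 120 N. Pads are 22 mm wide; open, the fingers measure 114 mm over their backs; the gripper's body (76 mm by 85 mm) begins 54 mm behind the grasp point. The pads swing forward as they close: fully open they stand 13 mm farther back than shut.
Start: joints at [-1.374, 0.052, 1.401, -0, 1.689, -0.07], TCP at [138.438, -506.438, 242.323] pointing down, gripper open.
Joint ranges: [-2.9, 2.9], [-0.91, 2.17], [0.12, 2.37], [-1.06, 4.2], [0.26, 2.73], [-2.93, 2.93]. Speed limits (rad/s): [2.57, 2.57, 3.01, 3.14, 3.14, 3.14].

### API

Orientations are given as a rotation vector (axis times angle).
In Python, from station import * gives the robot as it stands.
- The arm moves only by the tool send_rows, never from a script. Its argument "targets" is a list of rows, each an object of numbers: "tx", "ty", "tz": the shift along the world's x, y, z in cm; "yaw": the turn about the world's z in rad. A call has 1 to 8 rows; each row is the pose to reach, as a shift and turn from the pose commanded when the call began; what a row does not reach only later rows make up. A row lasts 1/12 s, in which the tool goes at most 41.7 mm and 7.16 degrees, less where a joint would pass 70% of its speed; a pose out of reach is approached as far as the arm can. A call with a gripper value outside its range is refused whole. "claw" is the gripper command: -1 is shut, 1 is fully open, values between are in proportion, set as the call begins (left out, the last holds). The fingers move at their own pace and stop on an object; "squeeze" is the grip in N (left out, the last holds). Time passes only in rows, so rows that repeat a pose let the fingers close. It gives the time, the measured TCP pose, the force and the opening at its end, in the units of the state.
- observe(): the state, without advancing time (a new reading comes with each control period).
- read_camera(name): name is "scene" or "top"; returns a dict with "frame" (420x560x3 uint8, red, green, blue), "K" (3x3 intrinsics, pixels), "k1" (the pictures are not rectified: a ray, as slopes to the right and down, at radius r is drawn at 1 + k1 r^2 times it, then the intrinsics apply), "xyz" and "rotation" of the camera in the world. Camera axes: x right, y down, z forward; pixel columns grow to the right and rows downward; lengths in mm; the calibration is good to about 2 mm. A picture is of the moment at which its call begins. There is no depth.
- hand_in(): hands the job in, once; it reports no verdict.
The state is a dict: "time_s": time; "joint_positions": joint angles; "joint_velocities": joint speeds; "joint_efforts": joint torques, N m; "tcp_pos": TCP position; "tcp_rot": TCP orientation; "force": force on the tool from outside, world axes, zero at the start; "wrist_torque": the same for the moment, N m; "opening": finger opening in mm.
Only numpy, scipy, OpenCV 4.12 (cv2) and the standard library are available. Lean on these libraries where they do the work, as an engineer would, in place of code of your own. Each camera call takes 0.05 s, during which the arm holds its last target. There are 200 camera calls.

### The job

Load the orbital shaker for the extraction run: stand the two conical flasks, the small brown bottle and the slender volumetric flask each in the spring-finger clamp of its own size, so that none can walk or fall out. Keep them upright, set each one right down on its clamp's floor before letting go, and leave all four standing there.

Things in the scene. Friction and masses are not known exactly. Their poses are not given: they have to be found in the camera images.
- large_flask: the larger of two conical shake flasks of clear plastic with a ribbed white screw cap: foot 67 mm diameter, tapering from 9 mm height to a 25 mm neck at 80 mm; cap 33 mm diameter, the top 23 mm; total height 115 mm; about 0.14 kg. Grip it by the cap. Origin: centre of its underside; z up along its axis
- small_flask: the smaller of two conical shake flasks of clear plastic with a ribbed white screw cap: foot 50 mm diameter, tapering from 9 mm height to a 19 mm neck at 58 mm; cap 27 mm diameter, the top 20 mm; total height 88 mm; about 0.08 kg. Grip it by the cap. Origin: centre of its underside; z up along its axis
- brown_bottle: brown plastic bottle with a black screw cap, the only brown bottle: body 42 mm diameter, 81 mm high, then cap 29 mm diameter, total height 93 mm; about 0.08 kg. Origin: centre of its underside; z up along its axis
- measuring_flask: slender stoppered volumetric flask of clear glass, the narrowest vessel: bulb 26 mm diameter up to 25 mm height, then a straight neck and stopper 14 mm diameter, total height 118 mm; about 0.045 kg. Grip it by the neck. Origin: centre of its underside; z up along its axis
- clamp_xl: widest of four steel clamps on the platform: cup of six rigid upright fingers tied by a thin dark spring ring, 72 mm clear between them, with a 3 mm floor; finger ends (27 to 39 mm above the platform) flare to a mouth about 85 mm wide. For the large conical flask (67 mm). Fixed. Origin: centre of its underside, on the platform top; the vessel stands on the floor 3 mm above it. z up
- clamp_l: second widest of four steel clamps on the platform: cup of six rigid upright fingers tied by a thin dark spring ring, 55 mm clear between them, with a 3 mm floor; finger ends (27 to 39 mm above the platform) flare to a mouth about 68 mm wide. For the small conical flask (50 mm). Fixed. Origin: centre of its underside, on the platform top; the vessel stands on the floor 3 mm above it. z up
- clamp_m: second smallest of four steel clamps on the platform: cup of six rigid upright fingers tied by a thin dark spring ring, 47 mm clear between them, with a 3 mm floor; finger ends (27 to 39 mm above the platform) flare to a mouth about 60 mm wide. For the brown bottle (42 mm). Fixed. Origin: centre of its underside, on the platform top; the vessel stands on the floor 3 mm above it. z up
- clamp_s: smallest of four steel clamps on the platform: cup of six rigid upright fingers tied by a thin dark spring ring, 32 mm clear between them, with a 3 mm floor; finger ends (27 to 39 mm above the platform) flare to a mouth about 45 mm wide. For the volumetric flask (26 mm). Fixed. Origin: centre of its underside, on the platform top; the vessel stands on the floor 3 mm above it. z up
- shaker: white low orbital shaker, switched off, with a square aluminium platform 220 x 220 mm, top 58 mm above the bench; the four clamps are screwed to it in a square, 100 mm apart centre to centre along its x and y, and change places from start to start. Fixed. Origin: on the bench under its centre; x to its back, y to its left, z up
Things that resemble listed ones, but are neither listed nor needed, are in the scene too. Leave any green or purple look-alike of the brown_bottle alone. What is shaped like the small_flask but purple is not meant.

How it is judged:
By the outcome, as a careful person would: the job done as asked, in the order asked, and still so for the second after the job is handed in, with the robot touching nothing.
It also fails if it takes over 109 s, if anything falls off the work surface, if the arm or the gripper's body presses on something with over 40 N, if the wrist force passes 120 N, or if a joint passes its speed limit or range.

## Working session

There is one attempt and no reset: what is moved stays moved. The work goes in short steps, Python scripts to look and compute and a tool call to move; the robot and the scene stay as the last step left them, time stands still between calls to the robot, and variables do not carry over. Pictures are saved under pics/ and viewed, about 12 in all and at most 16, crops included, and the job is handed in when it is done.

Besides the shell and the picture viewer there is one more tool, called after "Call:" as name(argument=value, ...), one argument or row to a line, values as JSON. send_rows: Moves the arm, as the interface text tells. Its arguments: {"type":"object","properties":{"targets":{"type":"array"},"claw":{"type":"number"},"squeeze":{"type":"number"}},"required":["targets"]}

```bash
mkdir -p pics; ls; python3 - <<'E'
from station import *
import cv2,numpy as np
print(observe())
for n in("scene","top"):
    c=read_camera(n); cv2.imwrite(f"pics/{n}0.png",c["frame"][:,:,::-1]); print(n,c["K"],c["k1"],c["xyz"],c["rotation"])
E
```

```text
pics
{'time_s': 0.0, 'joint_positions': array([-1.37430464e+00,  5.28242193e-02,  1.40176392e+00, -1.78272880e-05,
        1.68861917e+00, -7.02764537e-02]), 'joint_velocities': array([-0.00210817, -0.00058307,  0.00090275,  0.00113365,  0.00043106,
        0.00115483]), 'joint_efforts': array([-1.23920436e-03, -3.81658494e+01, -3.60192311e+01, -1.46868488e-04,
        6.06894013e-03, -1.41746423e-06]), 'tcp_pos': array([ 138.36849054, -506.12530202,  241.45920465]), 'tcp_rot': array([ 1.01152853,  1.32491858, -1.00977273]), 'force': array([-0.03023232,  0.15198247,  0.2125169 ]), 'wrist_torque': array([0.02882412, 0.01664573, 0.03012631]), 'opening': 85.46028326561037}
scene [[481.95299151   0.         269.85883738]
 [  0.         481.95299151 212.02972448]
 [  0.           0.           1.        ]] -0.0792173637484947 [580.68744332 757.21739824 739.48046513] [-0.14629424 -2.81851125  1.26035458]
top [[388.51535885   0.         281.91198893]
 [  0.         388.51535885 210.27957742]
 [  0.           0.           1.        ]] -0.004092631581928924 [ 446.74074621   -9.96272866 1020.182398  ] [-2.23433936  2.17465658 -0.07529374]
```

View pics/scene0.png

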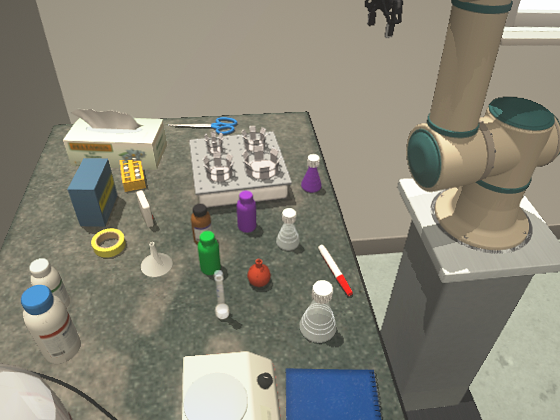

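View pics/top0.png

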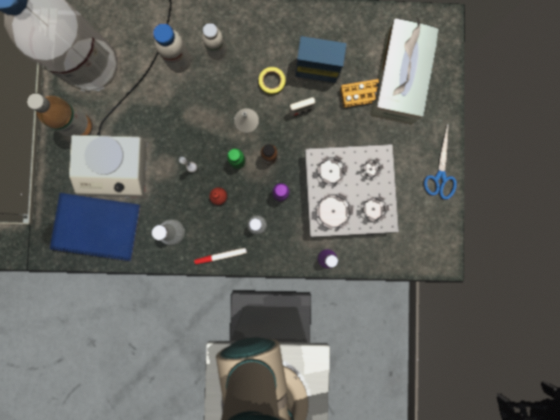

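The top view is oriented with up = +x and right = −y. The shaker is at about (350,190) px, with the clamps in it. Candidates in the top view:
- **Brown bottle:** (269,152). The green bottle at (235,157) and purple bottle at (281,191) are look-alikes.
- **Small flask:** clear with a white cap at (257,224). The purple one at (329,259) is not meant.
- **Large flask:** (160,232).
- **Volumetric flask:** (183,160).

I'll enlarge this area to confirm.

```bash
cat > h.py <<'E'
from station import *
import cv2,numpy as np
from scipy.spatial.transform import Rotation as R
def look(n,save=None):
    c=read_camera(n); c["bgr"]=np.ascontiguousarray(c["frame"][:,:,::-1])
    if save: cv2.imwrite(f"pics/{save}.png",c["bgr"]); np.save(f"pics/{save}.npy",{k:v for k,v in c.items()},allow_pickle=True)
    return c
def ray(c,u,v):
    p=cv2.undistortPoints(np.array([[[u,v]]],float),c["K"],np.array([c["k1"],0,0,0.]))[0,0]
    return c["xyz"],R.from_rotvec(c["rotation"]).as_matrix()@np.array([p[0],p[1],1])
def onz(c,u,v,z):
    o,d=ray(c,u,v); return o+d*(z-o[2])/d[2]
def proj(c,P):
    rv=R.from_rotvec(c["rotation"]).inv(); 
    return cv2.projectPoints(np.atleast_2d(np.array(P,float)),rv.as_rotvec(),rv.apply(-np.array(c["xyz"])),c["K"],np.array([c["k1"],0,0,0.]))[0][:,0]
def two(a,pa,b,pb):
    (o1,d1),(o2,d2)=ray(a,*pa),ray(b,*pb)
    s=np.linalg.lstsq(np.c_[d1,-d2],o2-o1,rcond=None)[0]
    p,q=o1+d1*s[0],o2+d2*s[1]; return (p+q)/2,np.linalg.norm(p-q)
def crop(c,x0,x1,y0,y1,f,name):
    cv2.imwrite(f"pics/{name}.png",cv2.resize(c["bgr"][y0:y1,x0:x1],None,fx=f,fy=f,interpolation=cv2.INTER_CUBIC))
E
python3 - <<'E'
from h import *
t=look("top","t1"); s=look("scene","s1")
crop(t,145,405,135,275,3,"t1c"); crop(s,180,350,120,350,2.6,"s1c")
import station; print([n for n in dir(station) if not n.startswith('_')])
o=observe(); print(R.from_rotvec(o["tcp_rot"]).as_matrix().round(3)); 
try: print(finger_overhang)
except Exception as e: print(e)
E
```

```text
['Unreachable', 'finger_overhang', 'hand_in', 'observe', 'read_camera']
[[-0.     0.965  0.264]
 [ 0.001  0.264 -0.965]
 [-1.     0.    -0.001]]
11.0
```

View pics/t1c.png

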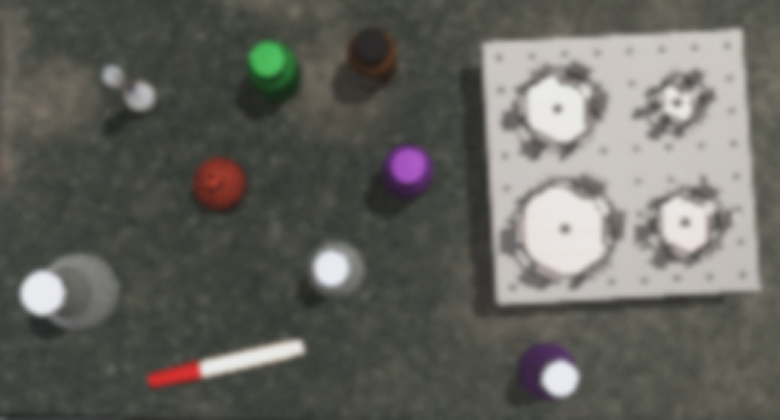

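View pics/s1c.png

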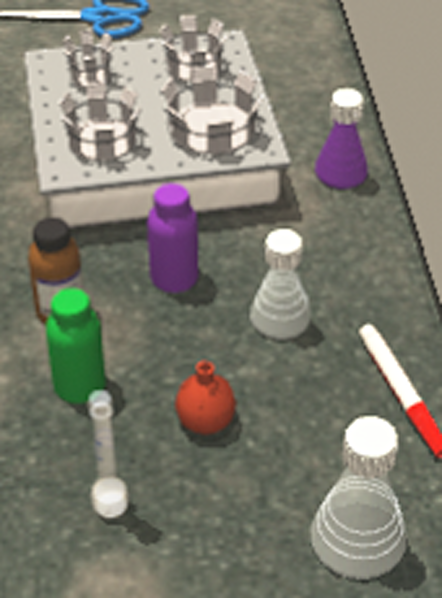

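The crops confirm the four vessels and four clamps. In crop pixels the clamps are xl (566,229), l (558,108), m (685,222) and s (678,102). The brown bottle is the one with the black cap at (373,46); the green and purple ones are left alone. The clear flask at (331,268) is the small flask, and the purple one at (560,378) is not. Next I'll measure.

```bash
python3 - <<'E'
from h import *
t=np.load("pics/t1.npy",allow_pickle=True).item(); s=np.load("pics/s1.npy",allow_pickle=True).item()
f=lambda x,y:(145+(x+.5)/3-.5,135+(y+.5)/3-.5)
g=lambda x,y:(180+(x+.5)/2.6-.5,120+(y+.5)/2.6-.5)
def blob(c,p,r,fn):
    m=fn(c["bgr"].astype(int)).astype(np.uint8); h=np.zeros_like(m); cv2.circle(h,tuple(int(round(q)) for q in p),r,1,-1); m&=h
    n,l,st,ce=cv2.connectedComponentsWithStats(m); i=1+np.argmax(st[1:,4]) if n>1 else 0
    return ce[i],st[i]
white=lambda b:(b.min(2)>185); gray=lambda b:(b.min(2)>120)
dark=lambda b:(b.max(2)<62)
for n,pt,ps,ft,fs,zt,rt,rs in [("large",f(43,293),g(371,445),white,white,115,10,14),("small",f(331,268),g(284,247),white,white,88,9,12),
   ("brown",f(373,46),g(52,235),dark,dark,93,6,8),("meas",f(113,76),g(100,403),gray,gray,118,5,6)]:
    a,sa=blob(t,pt,rt,ft); b,sb=blob(s,ps,rs,fs)
    P,e=two(t,a,s,b)
    print(n,a.round(1),sa[2:],b.round(1),sb[2:],"two",P.round(1),round(e,1),"onz",onz(t,*a,zt).round(1), "hand",onz(t,*pt,zt).round(1))
# bulb/feet
print("meas bulb", onz(t,*f(140,96),13).round(1),"scene",onz(s,*g(110,498),13).round(1))
print("large foot",onz(t,*f(80,291),5).round(1), "small foot",onz(t,*f(336,268),5).round(1))
C={}
for n,p in dict(xl=(566,229),l=(558,108),m=(685,222),s=(678,102)).items():
    q=f(*p); C[n]=onz(t,*q,61); print(n,C[n].round(1),"proj scene",proj(s,C[n]).round(1))
c=[onz(t,*f(*p),58)[:2] for p in [(483,42),(741,29),(760,290),(497,304)]]
print(np.round(c,1),np.mean(c,0),[np.linalg.norm(c[i]-c[i-1]).round(1) for i in range(4)], np.mean(list(C.values()),0))
E
```

```text
large [158.8 232.2] [ 14  14 145] [322.3 287.7] [ 20  17 248] two [434.2 258.1 113.8] 0.6 onz [433.9 257.8 115. ] hand [433.6 257.3 115. ]
small [255.1 223.9] [11 11 97] [288.7 212.3] [ 14  10 104] two [459.6  37.2  87.4] 0.6 onz [459.3  37.2  88. ] hand [459.2  37.4  88. ]
brown [268.7 150.1] [ 12  13 106] [200.3 212.7] [15  9 69] two [640.   10.   78.3] 1.7 onz [637.8   9.6  93. ] hand [638.    8.9  93. ]
meas [181.9 159.7] [ 7  6 31] [218.3 275.3] [ 9 12 83] two [605.4 212.  111.8] 0.7 onz [603.9 210.5 118. ] hand [603.2 209.5 118. ]
meas bulb [604.6 211.   13. ] scene [605.4 213.8  13. ]
large foot [434.5 258.    5. ] small foot [460.4  37.3   5. ]
xl [ 496.9 -154.1   61. ] proj scene [[261.7 167.9]]
l [ 597.3 -145.4   61. ] proj scene [[219.  172.6]]
m [ 505.5 -252.8   61. ] proj scene [[254.6 144.7]]
s [ 605.3 -245.4   61. ] proj scene [[214.7 148.5]]
[[ 651.4  -82. ]
 [ 669.  -298.3]
 [ 450.9 -316.9]
 [ 433.6  -98.7]] [ 551.21200222 -198.98893248] [np.float64(218.4), np.float64(217.0), np.float64(218.9), np.float64(218.8)] [ 551.25737383 -199.43850779   61.        ]
```

Two views agree within about 1 mm at the right heights, and the clamp square fits at 100 mm pitch with yaw 0.08. First I go above the small flask.

Call:
send_rows(
  targets=[
    {"tx":16,"ty":27},
    {"tx":16,"ty":27},
    {"tx":16,"ty":27},
    {"tx":16,"ty":27},
    {"tx":16,"ty":27},
    {"tx":16,"ty":27},
    {"tx":16,"ty":27},
    {"tx":16,"ty":27},
  ],
  claw=0.3,
  squeeze=30,
)

```text
$.targets[0]: bad value
```

Call:
send_rows(
  targets=[
    {"tx":16,"ty":27,"tz":0,"yaw":0},
    {"tx":16,"ty":27,"tz":0,"yaw":0},
    {"tx":16,"ty":27,"tz":0,"yaw":0},
    {"tx":16,"ty":27,"tz":0,"yaw":0},
    {"tx":16,"ty":27,"tz":0,"yaw":0},
    {"tx":16,"ty":27,"tz":0,"yaw":0},
    {"tx":16,"ty":27,"tz":0,"yaw":0},
    {"tx":16,"ty":27,"tz":0,"yaw":0},
  ],
  claw=0.3,
  squeeze=30,
)

```text
time_s: 0.87
tcp_pos: [299.6, -233.4, 242.4]
tcp_rot: [1.009, 1.324, -1.008]
force: [0.0, -0.9, 0.5]
opening: 55.6
```

Call:
send_rows(
  targets=[
    {"tx":16.1,"ty":27.4,"tz":-9,"yaw":0},
    {"tx":16.1,"ty":27.4,"tz":-9,"yaw":0},
    {"tx":16.1,"ty":27.4,"tz":-9,"yaw":0},
    {"tx":16.1,"ty":27.4,"tz":-9,"yaw":0},
    {"tx":16.1,"ty":27.4,"tz":-9,"yaw":0},
    {"tx":16.1,"ty":27.4,"tz":-9,"yaw":0},
    {"tx":16.1,"ty":27.4,"tz":-9,"yaw":0},
    {"tx":16.1,"ty":27.4,"tz":-9,"yaw":0},
  ],
)

```text
time_s: 1.53
tcp_pos: [459.9, 39.9, 151.6]
tcp_rot: [1.01, 1.324, -1.01]
force: [1.2, -0.8, 0.2]
opening: 55.5
```

Call:
send_rows(
  targets=[
    {"tx":0,"ty":0,"tz":0,"yaw":0},
    {"tx":0,"ty":0,"tz":0,"yaw":0},
    {"tx":0,"ty":0,"tz":0,"yaw":0},
    {"tx":0,"ty":0,"tz":0,"yaw":0},
  ],
)

```text
time_s: 1.87
tcp_pos: [459.4, 36.6, 152.9]
tcp_rot: [1.012, 1.322, -1.011]
force: [1.0, -0.7, -0.0]
opening: 55.4
```

```bash
python3 - <<'E'
from h import *
s=look("scene","s2"); t=look("top","t2"); print(observe()["tcp_pos"])
S=s["bgr"][110:340,170:370]; T=t["bgr"][130:270,180:320]
a=cv2.resize(S,(480,552)); b=cv2.resize(T,(320,320)); b=cv2.copyMakeBorder(b,0,232,0,0,cv2.BORDER_CONSTANT)
cv2.imwrite("pics/c2.png",np.hstack([a,b]))
E
```

```text
[459.41774586  36.48478533 153.06185186]
```

View pics/c2.png

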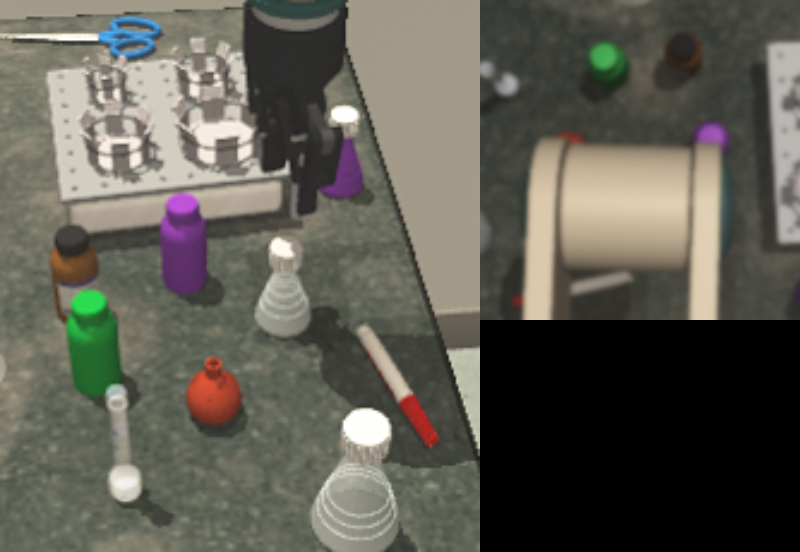

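The scene crop shows the jaws above and behind the small-flask cap (crop (284,250)), with no obstruction. I'll check the projection numerically.

```bash
python3 - <<'E'
from h import *
s=np.load("pics/s2.npy",allow_pickle=True).item()
j=np.array([.264,-.965,0])
for k in(-1,0,1):
    p=proj(s,np.array([459.4,36.5,153-5])+k*34*j)[0]; print(k,((p-[170,110])*2.4).round())
E
```

```text
-1 [305. 215.]
0 [288. 189.]
1 [272. 165.]
```

The projected fingertips, (305,215) and (272,165), match the picture. I descend and grip.

Call:
send_rows(
  targets=[
    {"tx":0,"ty":0,"tz":-2.5,"yaw":0},
    {"tx":0,"ty":0,"tz":-5,"yaw":0},
    {"tx":0,"ty":0,"tz":-7,"yaw":0},
    {"tx":0,"ty":0,"tz":-8,"yaw":0},
    {"tx":0,"ty":0,"tz":-8,"yaw":0},
    {"tx":0,"ty":0,"tz":-8,"yaw":0},
    {"tx":0,"ty":0,"tz":-8,"yaw":0},
  ],
)

```text
time_s: 2.55
tcp_pos: [460.4, 37.3, 74.0]
tcp_rot: [1.012, 1.321, -1.009]
force: [1.3, -0.4, -0.3]
opening: 55.5
```

Call:
send_rows(
  targets=[
    {"tx":0,"ty":0,"tz":0,"yaw":0},
    {"tx":0,"ty":0,"tz":0,"yaw":0},
    {"tx":0,"ty":0,"tz":0,"yaw":0},
    {"tx":0,"ty":0,"tz":0,"yaw":0},
    {"tx":0,"ty":0,"tz":0,"yaw":0},
    {"tx":0,"ty":0,"tz":0,"yaw":0},
    {"tx":0,"ty":0,"tz":0,"yaw":0},
    {"tx":0,"ty":0,"tz":0,"yaw":0},
  ],
  claw=-1,
  squeeze=30,
)

```text
time_s: 3.22
tcp_pos: [460.1, 37.7, 73.4]
tcp_rot: [1.011, 1.322, -1.009]
force: [-0.3, 1.5, 6.0]
opening: 26.0
```

Call:
send_rows(
  targets=[
    {"tx":0,"ty":0,"tz":1,"yaw":0},
    {"tx":0,"ty":0,"tz":3,"yaw":0},
    {"tx":0,"ty":0,"tz":6,"yaw":0},
    {"tx":0,"ty":0,"tz":9,"yaw":0},
    {"tx":0,"ty":0,"tz":11,"yaw":0},
    {"tx":0,"ty":0,"tz":12,"yaw":0},
    {"tx":1,"ty":-1,"tz":12,"yaw":0},
    {"tx":2.5,"ty":-3,"tz":12,"yaw":0},
  ],
)

```text
time_s: 3.88
tcp_pos: [484.3, 8.5, 193.0]
tcp_rot: [1.009, 1.324, -1.008]
force: [-0.2, 0.5, -0.7]
opening: 25.8
```

Call:
send_rows(
  targets=[
    {"tx":1.8,"ty":-2.5,"tz":0,"yaw":0},
    {"tx":3.6,"ty":-5,"tz":0,"yaw":0},
    {"tx":5.4,"ty":-7.5,"tz":0,"yaw":0},
    {"tx":7.2,"ty":-10,"tz":0,"yaw":0},
    {"tx":9,"ty":-12.5,"tz":0,"yaw":0},
    {"tx":10.3,"ty":-14.2,"tz":0,"yaw":0},
    {"tx":11.3,"ty":-15.3,"tz":0,"yaw":0},
    {"tx":11.3,"ty":-15.3,"tz":0,"yaw":0},
  ],
)

```text
time_s: 4.55
tcp_pos: [597.8, -147.6, 190.5]
tcp_rot: [1.011, 1.325, -1.014]
force: [-0.9, 0.4, -1.8]
opening: 25.7
```

Call:
send_rows(
  targets=[
    {"tx":0,"ty":0,"tz":0,"yaw":0},
    {"tx":0,"ty":0,"tz":0,"yaw":0},
    {"tx":0,"ty":0,"tz":0,"yaw":0},
    {"tx":0,"ty":0,"tz":0,"yaw":0},
    {"tx":0,"ty":0,"tz":0,"yaw":0},
  ],
)

```text
time_s: 4.97
tcp_pos: [597.2, -144.8, 192.6]
tcp_rot: [1.01, 1.324, -1.01]
force: [-0.0, 0.0, -0.9]
opening: 26.0
```

```bash
python3 - <<'E'
from h import *
s=look("scene","s3"); o=observe(); print(o["tcp_pos"],o["opening"],o["force"])
crop(s,170,370,100,220,4,"c3")
p=o["tcp_pos"]; A=proj(s,[[p[0],p[1],p[2]-73.4],[597.1,-145.5,61],[597.1,-145.5,97]]); print(((A-[170,100])*4).round())
E
```

```text
[ 597.31483588 -144.93890925  192.63436421] 26.07893530881999 [ 0.36791661 -0.40287775 -0.50520051]
[[190. 208.]
 [197. 290.]
 [193. 240.]]
```

View pics/c3.png

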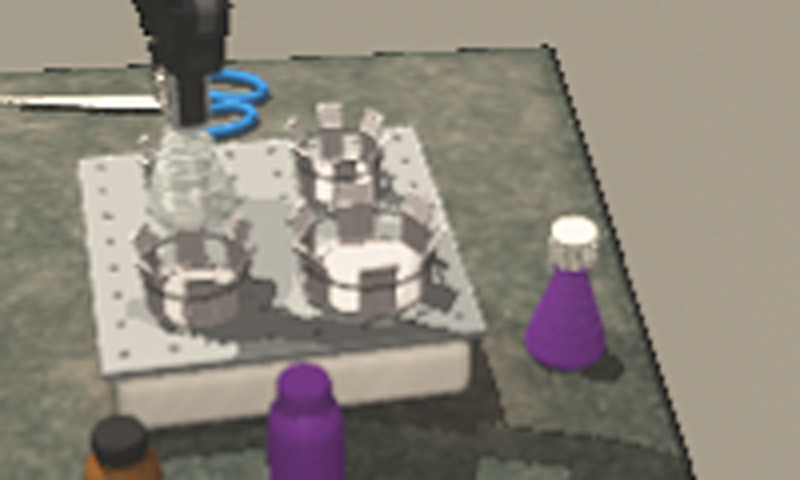

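The flask hangs over clamp_l as projected, bottom at (190,208) and mouth centre at about (195,240). I lower it.

Call:
send_rows(
  targets=[
    {"tx":0,"ty":0,"tz":-1,"yaw":0},
    {"tx":0,"ty":0,"tz":-2,"yaw":0},
    {"tx":0,"ty":0,"tz":-2.8,"yaw":0},
    {"tx":0,"ty":0,"tz":-3.4,"yaw":0},
    {"tx":0,"ty":0,"tz":-4,"yaw":0},
    {"tx":0,"ty":0,"tz":-4.6,"yaw":0},
    {"tx":0,"ty":0,"tz":-5,"yaw":0},
    {"tx":0,"ty":0,"tz":-5,"yaw":0},
  ],
)

```text
time_s: 5.68
tcp_pos: [597.0, -145.3, 141.0]
tcp_rot: [1.01, 1.325, -1.011]
force: [0.3, 0.0, -0.8]
opening: 25.6
```

Call:
send_rows(
  targets=[
    {"tx":0,"ty":0,"tz":-0.2,"yaw":0},
    {"tx":0,"ty":0,"tz":-0.4,"yaw":0},
    {"tx":0,"ty":0,"tz":-0.5,"yaw":0},
    {"tx":0,"ty":0,"tz":-0.6,"yaw":0},
    {"tx":0,"ty":0,"tz":-0.7,"yaw":0},
    {"tx":0,"ty":0,"tz":-0.7,"yaw":0},
    {"tx":0,"ty":0,"tz":-0.7,"yaw":0},
  ],
)

```text
time_s: 6.27
tcp_pos: [597.4, -145.4, 135.3]
tcp_rot: [1.01, 1.324, -1.01]
force: [0.1, 0.7, -0.4]
opening: 26.0
```

Call:
send_rows(
  targets=[
    {"tx":0,"ty":0,"tz":-0.1,"yaw":0},
    {"tx":0,"ty":0,"tz":-0.2,"yaw":0},
    {"tx":0,"ty":0,"tz":-0.2,"yaw":0},
    {"tx":0,"ty":0,"tz":-0.2,"yaw":0},
  ],
)

```text
time_s: 6.6
tcp_pos: [597.8, -145.4, 134.5]
tcp_rot: [1.011, 1.322, -1.01]
force: [-1.4, 1.0, 5.4]
opening: 25.7
```

```bash
cat > o.py <<'E'
from h import *
o=observe(); print(o["tcp_pos"].round(1),o["force"].round(1),round(o["opening"],1),round(o["time_s"],2))
E
python3 o.py
```

```text
[ 597.8 -145.4  134.5] [-1.4  1.   5.4] 25.7 6.6
```

Contact came at TCP z 134.5, against 134.4 expected, with 5 N. I release and go to the brown bottle.

Call:
send_rows(
  targets=[
    {"tx":0,"ty":0,"tz":0,"yaw":0},
    {"tx":0,"ty":0,"tz":0,"yaw":0},
    {"tx":0,"ty":0,"tz":0,"yaw":0},
    {"tx":0,"ty":0,"tz":0.2,"yaw":0},
    {"tx":0,"ty":0,"tz":1,"yaw":0},
    {"tx":0,"ty":0,"tz":3,"yaw":0},
    {"tx":0,"ty":0,"tz":5,"yaw":0},
    {"tx":0,"ty":0,"tz":6,"yaw":0},
  ],
  claw=0.05,
)

```text
time_s: 7.27
tcp_pos: [598.2, -145.7, 196.8]
tcp_rot: [1.011, 1.32, -1.009]
force: [-0.6, 0.5, 0.8]
opening: 44.9
```

Call:
send_rows(
  targets=[
    {"tx":1.5,"ty":4,"tz":0,"yaw":0},
    {"tx":3,"ty":8,"tz":0,"yaw":0},
    {"tx":4.1,"ty":12,"tz":-2,"yaw":0},
    {"tx":4.1,"ty":15.5,"tz":-5,"yaw":0},
    {"tx":4.1,"ty":15.5,"tz":-6,"yaw":0},
    {"tx":4.1,"ty":15.5,"tz":-6,"yaw":0},
    {"tx":4.1,"ty":15.5,"tz":-6,"yaw":0},
    {"tx":4.1,"ty":15.5,"tz":-6,"yaw":0},
  ],
  claw=0.45,
)

```text
time_s: 7.93
tcp_pos: [639.1, 8.4, 135.1]
tcp_rot: [1.012, 1.321, -1.01]
force: [0.4, 0.3, 0.4]
opening: 61.8
```

```bash
python3 o.py; python3 - <<'E'
from h import *
s=look("scene","s4"); crop(s,160,360,100,250,4,"c4")
o=observe();p=o["tcp_pos"]; j=np.array([.264,-.965,0])
A=proj(s,[p-[0,0,8]-38*j,p-[0,0,8]+38*j,[638,9.6,93]]); print(((A-[160,100])*4).round())
E
```

```text
[639.1   8.4 135.1] [0.4 0.3 0.4] 61.8 7.93
[[173. 421.]
 [133. 330.]
 [161. 428.]]
```

View pics/c4.png

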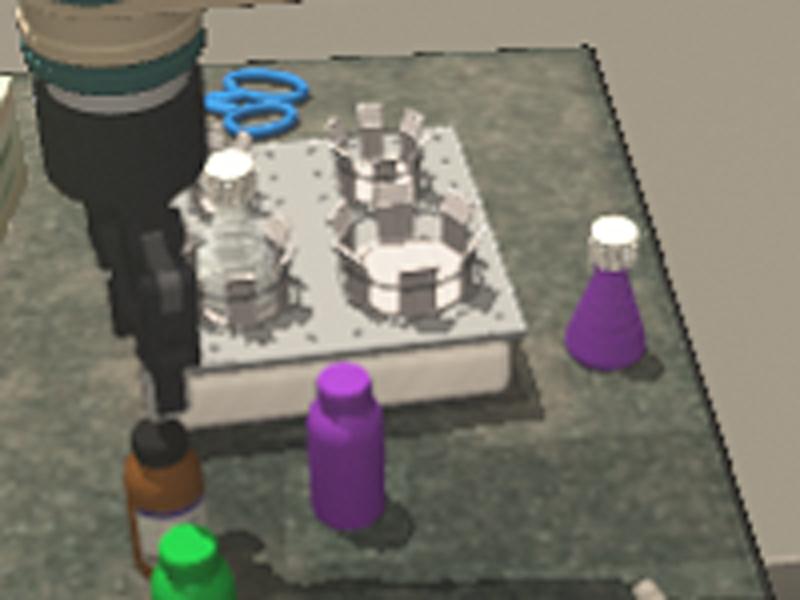

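The small flask stands in clamp_l. The brown cap's top is at (160,430) against (161,428) predicted. I descend and grip the body.

Call:
send_rows(
  targets=[
    {"tx":0,"ty":0,"tz":-2,"yaw":0},
    {"tx":0,"ty":0,"tz":-4,"yaw":0},
    {"tx":0,"ty":0,"tz":-6,"yaw":0},
    {"tx":0,"ty":0,"tz":-7.1,"yaw":0},
    {"tx":0,"ty":0,"tz":-7.1,"yaw":0},
    {"tx":0,"ty":0,"tz":-7.1,"yaw":0},
    {"tx":0,"ty":0,"tz":-7.1,"yaw":0},
  ],
)

```text
time_s: 8.57
tcp_pos: [639.5, 9.1, 64.5]
tcp_rot: [1.012, 1.321, -1.009]
force: [-0.1, -1.1, -0.1]
opening: 62.3
```

Call:
send_rows(
  targets=[
    {"tx":0,"ty":0,"tz":0,"yaw":0},
    {"tx":0,"ty":0,"tz":0,"yaw":0},
    {"tx":0,"ty":0,"tz":0,"yaw":0},
    {"tx":0,"ty":0,"tz":0,"yaw":0},
    {"tx":0,"ty":0,"tz":0,"yaw":0},
    {"tx":0,"ty":0,"tz":0,"yaw":0},
    {"tx":0,"ty":0,"tz":0,"yaw":0},
  ],
  claw=-1,
  squeeze=30,
)

```text
time_s: 9.15
tcp_pos: [639.4, 9.6, 64.2]
tcp_rot: [1.011, 1.321, -1.009]
force: [-1.2, 0.6, 6.1]
opening: 40.6
```

Call:
send_rows(
  targets=[
    {"tx":0,"ty":0,"tz":1,"yaw":0},
    {"tx":0,"ty":0,"tz":3,"yaw":0},
    {"tx":0,"ty":0,"tz":6,"yaw":0},
    {"tx":0,"ty":0,"tz":9,"yaw":0},
    {"tx":0,"ty":0,"tz":12,"yaw":0},
    {"tx":0,"ty":0,"tz":15,"yaw":0},
    {"tx":-0.5,"ty":-1,"tz":17,"yaw":0},
    {"tx":-1.3,"ty":-2.6,"tz":17.8,"yaw":0},
  ],
)

```text
time_s: 9.82
tcp_pos: [626.3, -15.6, 245.2]
tcp_rot: [1.011, 1.319, -1.005]
force: [-0.0, -0.8, -0.7]
opening: 40.9
```

Call:
send_rows(
  targets=[
    {"tx":-1.5,"ty":-3,"tz":0,"yaw":0},
    {"tx":-3,"ty":-6,"tz":0,"yaw":0},
    {"tx":-4.5,"ty":-9,"tz":0,"yaw":0},
    {"tx":-6,"ty":-12,"tz":0,"yaw":0},
    {"tx":-7.5,"ty":-15,"tz":0,"yaw":0},
    {"tx":-9,"ty":-18,"tz":0,"yaw":0},
    {"tx":-10.5,"ty":-21,"tz":0,"yaw":0},
    {"tx":-11.5,"ty":-23,"tz":0,"yaw":0},
  ],
)

```text
time_s: 10.48
tcp_pos: [508.7, -248.7, 240.8]
tcp_rot: [1.011, 1.323, -1.012]
force: [0.9, 0.1, -1.0]
opening: 40.8
```

Call:
send_rows(
  targets=[
    {"tx":-0.5,"ty":-0.7,"tz":0,"yaw":0},
    {"tx":-0.5,"ty":-0.7,"tz":-1,"yaw":0},
    {"tx":-0.5,"ty":-0.7,"tz":-3,"yaw":0},
    {"tx":-0.5,"ty":-0.7,"tz":-5,"yaw":0},
    {"tx":-0.5,"ty":-0.7,"tz":-6,"yaw":0},
    {"tx":-0.5,"ty":-0.7,"tz":-6.5,"yaw":0},
    {"tx":-0.5,"ty":-0.7,"tz":-6.5,"yaw":0},
    {"tx":-0.5,"ty":-0.7,"tz":-6.5,"yaw":0},
  ],
)

```text
time_s: 11.15
tcp_pos: [506.0, -253.0, 176.0]
tcp_rot: [1.01, 1.323, -1.01]
force: [-0.3, 0.4, -0.8]
opening: 40.7
```

```bash
python3 - <<'E'
from h import *
s=look("scene","s5"); crop(s,170,330,90,210,5,"c5")
o=observe();p=o["tcp_pos"]; print(p.round(1),o["force"].round(1),o["opening"])
A=proj(s,[p-[0,0,64],[505.4,-253.1,61],[505.4,-253.1,97]]); print(((A-[170,90])*5).round())
E
```

```text
[ 506.1 -253.3  176.5] [ 0.1 -0.6 -0.3] 40.76206344846374
[[420. 185.]
 [423. 273.]
 [422. 212.]]
```

View pics/c5.png

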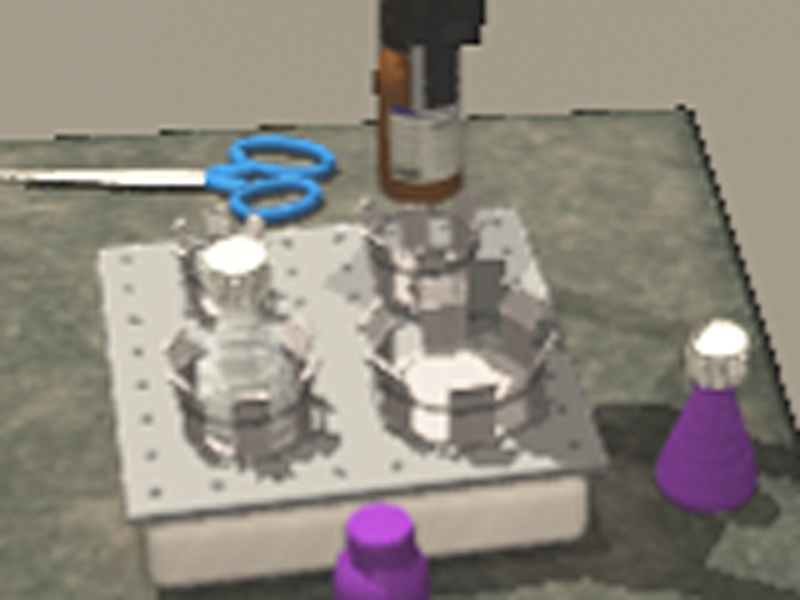

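The bottle hangs upright at (420,185), over clamp_m's mouth at (422,212). I lower it.

Call:
send_rows(
  targets=[
    {"tx":0,"ty":0,"tz":-1,"yaw":0},
    {"tx":0,"ty":0,"tz":-1.8,"yaw":0},
    {"tx":0,"ty":0,"tz":-2.5,"yaw":0},
    {"tx":0,"ty":0,"tz":-3.1,"yaw":0},
    {"tx":0,"ty":0,"tz":-3.7,"yaw":0},
    {"tx":0,"ty":0,"tz":-4.2,"yaw":0},
    {"tx":0,"ty":0,"tz":-4.5,"yaw":0},
    {"tx":0,"ty":0,"tz":-4.5,"yaw":0},
  ],
)

```text
time_s: 11.87
tcp_pos: [505.1, -253.3, 129.4]
tcp_rot: [1.01, 1.325, -1.011]
force: [-1.0, 0.1, -1.5]
opening: 40.8
```

Call:
send_rows(
  targets=[
    {"tx":0,"ty":0,"tz":-0.2,"yaw":0},
    {"tx":0,"ty":0,"tz":-0.4,"yaw":0},
    {"tx":0,"ty":0,"tz":-0.5,"yaw":0},
    {"tx":0,"ty":0,"tz":-0.6,"yaw":0},
    {"tx":0,"ty":0,"tz":-0.6,"yaw":0},
    {"tx":0,"ty":0,"tz":-0.6,"yaw":0},
  ],
)

```text
time_s: 12.37
tcp_pos: [505.7, -253.4, 125.2]
tcp_rot: [1.01, 1.323, -1.01]
force: [-1.0, 1.4, 4.2]
opening: 40.6
```

Call:
send_rows(
  targets=[
    {"tx":0,"ty":0,"tz":0,"yaw":0},
    {"tx":0,"ty":0,"tz":0,"yaw":0},
    {"tx":0,"ty":0,"tz":0,"yaw":0},
    {"tx":0,"ty":0,"tz":0.2,"yaw":0},
    {"tx":0,"ty":0,"tz":1.5,"yaw":0},
    {"tx":0,"ty":0,"tz":4,"yaw":0},
    {"tx":0,"ty":0,"tz":8,"yaw":0},
    {"tx":0,"ty":0,"tz":9,"yaw":0},
  ],
  claw=0.3,
)

```text
time_s: 13.03
tcp_pos: [506.8, -254.3, 220.8]
tcp_rot: [1.01, 1.315, -1.008]
force: [0.0, 0.4, 1.9]
opening: 55.6
```

Call:
send_rows(
  targets=[
    {"tx":6,"ty":28,"tz":0,"yaw":0},
    {"tx":6,"ty":28,"tz":0,"yaw":0},
    {"tx":6,"ty":28,"tz":0,"yaw":0},
    {"tx":6,"ty":28,"tz":0,"yaw":0},
    {"tx":6,"ty":28,"tz":0,"yaw":0},
    {"tx":6,"ty":28,"tz":0,"yaw":0},
    {"tx":6,"ty":28,"tz":0,"yaw":0},
    {"tx":6,"ty":28,"tz":0,"yaw":0},
  ],
  claw=0,
)

```text
time_s: 13.7
tcp_pos: [565.9, 32.5, 214.4]
tcp_rot: [1.007, 1.327, -1.004]
force: [-0.0, 0.6, 0.5]
opening: 43.0
```

Call:
send_rows(
  targets=[
    {"tx":3.9,"ty":18.5,"tz":-6,"yaw":0},
    {"tx":3.9,"ty":18.5,"tz":-6,"yaw":0},
    {"tx":3.9,"ty":18.5,"tz":-6,"yaw":0},
    {"tx":3.9,"ty":18.5,"tz":-6,"yaw":0},
    {"tx":3.9,"ty":18.5,"tz":-6,"yaw":0},
    {"tx":3.9,"ty":18.5,"tz":-6,"yaw":0},
    {"tx":3.9,"ty":18.5,"tz":-6,"yaw":0},
    {"tx":3.9,"ty":18.5,"tz":-6,"yaw":0},
  ],
)

```text
time_s: 14.37
tcp_pos: [604.7, 210.9, 154.6]
tcp_rot: [1.01, 1.323, -1.011]
force: [-0.2, -0.2, 0.0]
opening: 42.6
```

```bash
python3 - <<'E'
from h import *
s=look("scene","s6"); crop(s,150,330,100,340,2.5,"c6")
o=observe();p=o["tcp_pos"]; print(p.round(1),o["force"].round(1),o["opening"]); j=np.array([.264,-.965,0])
A=proj(s,[p-[0,0,8]-28*j,p-[0,0,8]+28*j,[604.7,211.2,118],[604.7,211.2,0]]); print(((A-[150,100])*2.5).round())
E
```

```text
[604.8 210.4 155.1] [-1.   0.4  1.3] 42.604989144852475
[[181. 432.]
 [157. 373.]
 [172. 431.]
 [182. 536.]]
```

View pics/c6.png

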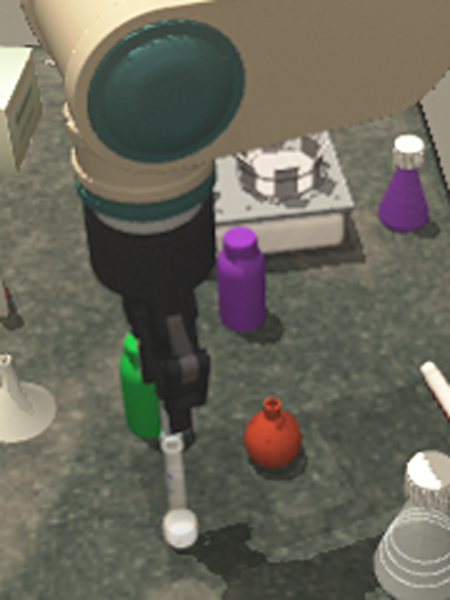

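The volumetric flask's stopper is at (172,435) against (172,431) predicted, and it stands upright below the jaws. I grip the neck.

Call:
send_rows(
  targets=[
    {"tx":0,"ty":0,"tz":-2,"yaw":0},
    {"tx":0,"ty":0,"tz":-4,"yaw":0},
    {"tx":0,"ty":0,"tz":-6,"yaw":0},
    {"tx":0,"ty":0,"tz":-6.9,"yaw":0},
    {"tx":0,"ty":0,"tz":-6.9,"yaw":0},
    {"tx":0,"ty":0,"tz":-6.9,"yaw":0},
    {"tx":0,"ty":0,"tz":-6.9,"yaw":0},
  ],
)

```text
time_s: 15.0
tcp_pos: [605.4, 211.3, 87.4]
tcp_rot: [1.013, 1.321, -1.009]
force: [0.1, -0.7, -0.5]
opening: 42.4
```

Call:
send_rows(
  targets=[
    {"tx":0,"ty":0,"tz":0,"yaw":0},
    {"tx":0,"ty":0,"tz":0,"yaw":0},
    {"tx":0,"ty":0,"tz":0,"yaw":0},
    {"tx":0,"ty":0,"tz":0,"yaw":0},
    {"tx":0,"ty":0,"tz":0,"yaw":0},
    {"tx":0,"ty":0,"tz":0,"yaw":0},
    {"tx":0,"ty":0,"tz":0,"yaw":0},
  ],
  claw=-1,
  squeeze=25,
)

```text
time_s: 15.58
tcp_pos: [605.0, 211.8, 86.6]
tcp_rot: [1.012, 1.322, -1.009]
force: [0.2, -0.4, 5.1]
opening: 13.1
```

Call:
send_rows(
  targets=[
    {"tx":0,"ty":0,"tz":1,"yaw":0},
    {"tx":0,"ty":0,"tz":3,"yaw":0},
    {"tx":0,"ty":0,"tz":6,"yaw":0},
    {"tx":0,"ty":0,"tz":9,"yaw":0},
    {"tx":0,"ty":0,"tz":12,"yaw":0},
    {"tx":0,"ty":-0.5,"tz":15,"yaw":0},
    {"tx":0,"ty":-2,"tz":17,"yaw":0},
    {"tx":0,"ty":-4.7,"tz":17.5,"yaw":0},
  ],
)

```text
time_s: 16.25
tcp_pos: [604.9, 166.2, 265.6]
tcp_rot: [1.012, 1.321, -1.003]
force: [0.9, -0.1, -0.4]
opening: 13.1
```

Call:
send_rows(
  targets=[
    {"tx":0,"ty":-3,"tz":0,"yaw":0},
    {"tx":0,"ty":-6,"tz":0,"yaw":0},
    {"tx":0,"ty":-9,"tz":0,"yaw":0},
    {"tx":0,"ty":-12,"tz":0,"yaw":0},
    {"tx":0,"ty":-15,"tz":0,"yaw":0},
    {"tx":0,"ty":-18,"tz":0,"yaw":0},
    {"tx":0,"ty":-21,"tz":0,"yaw":0},
    {"tx":0,"ty":-24,"tz":0,"yaw":0},
  ],
)

```text
time_s: 16.92
tcp_pos: [604.0, -76.8, 260.5]
tcp_rot: [1.01, 1.324, -1.011]
force: [0.3, 0.1, -0.4]
opening: 13.2
```

Call:
send_rows(
  targets=[
    {"tx":0,"ty":-3,"tz":0,"yaw":0},
    {"tx":0,"ty":-6,"tz":0,"yaw":0},
    {"tx":0,"ty":-9,"tz":0,"yaw":0},
    {"tx":0,"ty":-12,"tz":0,"yaw":0},
    {"tx":0,"ty":-14.5,"tz":0,"yaw":0},
    {"tx":0,"ty":-16.2,"tz":0,"yaw":0},
    {"tx":0,"ty":-17,"tz":0,"yaw":0},
    {"tx":0,"ty":-17,"tz":0,"yaw":0},
  ],
)

```text
time_s: 17.58
tcp_pos: [604.2, -246.6, 259.9]
tcp_rot: [1.012, 1.324, -1.012]
force: [-0.1, -0.8, -0.6]
opening: 13.4
```

Call:
send_rows(
  targets=[
    {"tx":0,"ty":0,"tz":-1.5,"yaw":0},
    {"tx":0,"ty":0,"tz":-3,"yaw":0},
    {"tx":0,"ty":0,"tz":-4.5,"yaw":0},
    {"tx":0,"ty":0,"tz":-5.5,"yaw":0},
    {"tx":0,"ty":0,"tz":-6,"yaw":0},
    {"tx":0,"ty":0,"tz":-6,"yaw":0},
    {"tx":0,"ty":0,"tz":-6,"yaw":0},
  ],
)

```text
time_s: 18.17
tcp_pos: [604.7, -244.9, 201.0]
tcp_rot: [1.01, 1.323, -1.01]
force: [-0.2, -0.1, -0.1]
opening: 12.9
```

```bash
python3 - <<'E'
from h import *
s=look("scene","s7"); crop(s,170,310,80,200,5.5,"c7")
o=observe();p=o["tcp_pos"]; print(p.round(1),o["force"].round(1),o["opening"])
A=proj(s,[p-[0,0,86.6],[605.1,-245.1,61],[605.1,-245.1,97]]); print(((A-[170,80])*5.5).round())
E
```

```text
[ 604.9 -245.2  201.5] [ 0.2 -0.6  0.3] 13.626912477692258
[[239. 275.]
 [246. 377.]
 [241. 310.]]
```

View pics/c7.png

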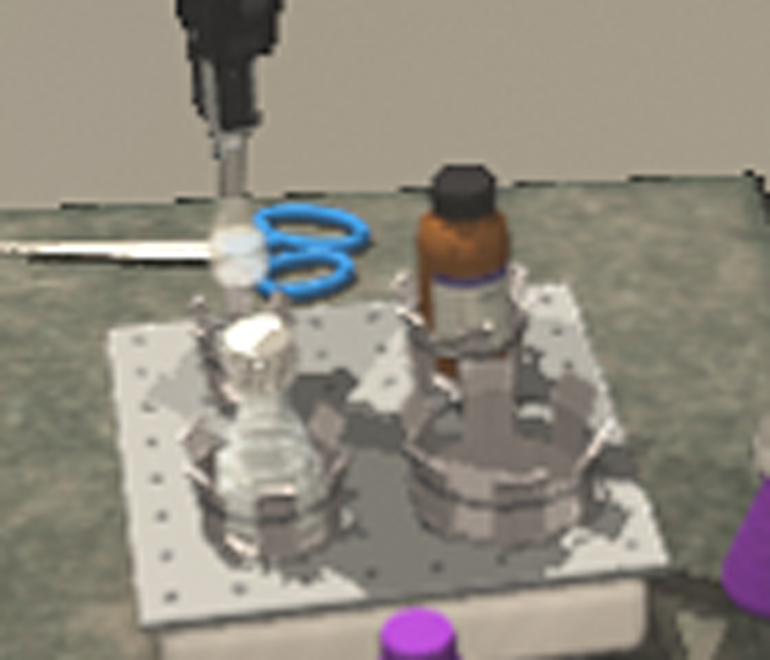

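The brown bottle is seated in clamp_m. The flask bulb at (238,280) is centred over clamp_s, whose finger ends at (200,305) and (278,310) put its centre at about 240. I lower it.

Call:
send_rows(
  targets=[
    {"tx":0,"ty":0,"tz":-1,"yaw":0},
    {"tx":0,"ty":0,"tz":-1.8,"yaw":0},
    {"tx":0,"ty":0,"tz":-2.4,"yaw":0},
    {"tx":0,"ty":0,"tz":-3,"yaw":0},
    {"tx":0,"ty":0,"tz":-3.6,"yaw":0},
    {"tx":0,"ty":0,"tz":-4.2,"yaw":0},
    {"tx":0,"ty":0,"tz":-4.7,"yaw":0},
    {"tx":0,"ty":0,"tz":-4.7,"yaw":0},
  ],
)

```text
time_s: 18.88
tcp_pos: [604.0, -245.2, 151.7]
tcp_rot: [1.01, 1.326, -1.011]
force: [-0.5, 0.7, -1.4]
opening: 13.2
```

Call:
send_rows(
  targets=[
    {"tx":0,"ty":0,"tz":-0.2,"yaw":0},
    {"tx":0,"ty":0,"tz":-0.4,"yaw":0},
    {"tx":0,"ty":0,"tz":-0.5,"yaw":0},
    {"tx":0,"ty":0,"tz":-0.6,"yaw":0},
    {"tx":0,"ty":0,"tz":-0.7,"yaw":0},
    {"tx":0,"ty":0,"tz":-0.7,"yaw":0},
    {"tx":0,"ty":0,"tz":-0.7,"yaw":0},
  ],
)

```text
time_s: 19.47
tcp_pos: [604.7, -245.5, 147.6]
tcp_rot: [1.01, 1.322, -1.01]
force: [-1.1, 1.5, 6.0]
opening: 13.4
```

Contact at TCP z 147.6 is exactly as expected, with 6 N. I release and go to the large flask.

Call:
send_rows(
  targets=[
    {"tx":0,"ty":0,"tz":0,"yaw":0},
    {"tx":0,"ty":0,"tz":0,"yaw":0},
    {"tx":0,"ty":0,"tz":0,"yaw":0},
    {"tx":0,"ty":0,"tz":0.2,"yaw":0},
    {"tx":0,"ty":0,"tz":1.5,"yaw":0},
    {"tx":0,"ty":0,"tz":4,"yaw":0},
    {"tx":0,"ty":0,"tz":7,"yaw":0},
    {"tx":0,"ty":0,"tz":10,"yaw":0},
  ],
  claw=-0.2,
)

```text
time_s: 20.13
tcp_pos: [604.1, -245.3, 248.2]
tcp_rot: [1.01, 1.324, -1.011]
force: [0.6, -0.1, 0.4]
opening: 34.4
```

Call:
send_rows(
  targets=[
    {"tx":-9,"ty":28,"tz":0,"yaw":0},
    {"tx":-9,"ty":28,"tz":0,"yaw":0},
    {"tx":-9,"ty":28,"tz":0,"yaw":0},
    {"tx":-9,"ty":28,"tz":0,"yaw":0},
    {"tx":-9,"ty":28,"tz":0,"yaw":0},
    {"tx":-9,"ty":28,"tz":0,"yaw":0},
    {"tx":-9,"ty":28,"tz":0,"yaw":0},
    {"tx":-9,"ty":28,"tz":0,"yaw":0},
  ],
  claw=0.4,
)

```text
time_s: 20.8
tcp_pos: [512.8, 40.0, 248.1]
tcp_rot: [1.008, 1.326, -1.004]
force: [0.1, 0.2, 0.3]
opening: 59.4
```

Call:
send_rows(
  targets=[
    {"tx":-8,"ty":22.3,"tz":-7,"yaw":0},
    {"tx":-8,"ty":22.3,"tz":-7,"yaw":0},
    {"tx":-8,"ty":22.3,"tz":-7,"yaw":0},
    {"tx":-8,"ty":22.3,"tz":-7,"yaw":0},
    {"tx":-8,"ty":22.3,"tz":-7,"yaw":0},
    {"tx":-8,"ty":22.3,"tz":-7,"yaw":0},
    {"tx":-8,"ty":22.3,"tz":-7,"yaw":0},
    {"tx":-8,"ty":22.3,"tz":-7,"yaw":0},
  ],
)

```text
time_s: 21.47
tcp_pos: [433.7, 258.9, 176.6]
tcp_rot: [1.007, 1.325, -1.008]
force: [0.0, -1.1, 0.1]
opening: 59.6
```

```bash
python3 - <<'E'
from h import *
s=look("scene","s8"); crop(s,180,400,90,350,2.2,"c8")
o=observe();p=o["tcp_pos"]; print(p.round(1),o["force"].round(1),o["opening"]); j=np.array([.264,-.965,0])
A=proj(s,[p-[0,0,8]-36*j,p-[0,0,8]+36*j,[434.1,258,115],[434.1,258,0]]); print(((A-[180,90])*2.2).round())
E
```

```text
[434.6 257.9 177.1] [ 0.5 -0.4 -0.2] 59.47370271852408
[[342. 422.]
 [298. 352.]
 [314. 434.]
 [302. 522.]]
```

View pics/c8.png

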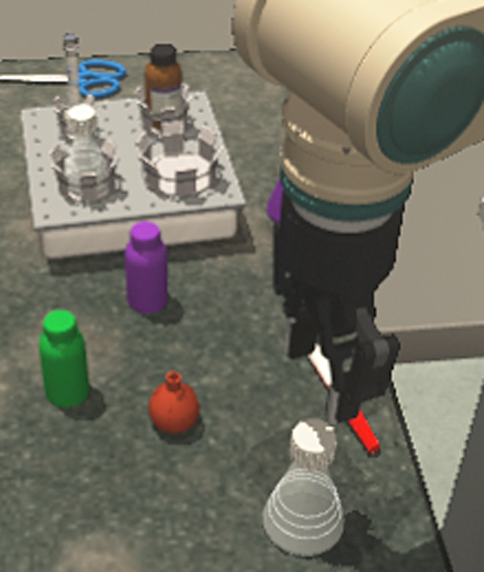

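Three vessels stand upright in the shaker. The large cap's top is at (314,434) as predicted. I descend and grip.

Call:
send_rows(
  targets=[
    {"tx":0,"ty":0,"tz":-2,"yaw":0},
    {"tx":0,"ty":0,"tz":-4,"yaw":0},
    {"tx":0,"ty":0,"tz":-6,"yaw":0},
    {"tx":0,"ty":0,"tz":-7.5,"yaw":0},
    {"tx":0,"ty":0,"tz":-8,"yaw":0},
    {"tx":0,"ty":0,"tz":-8,"yaw":0},
    {"tx":0,"ty":0,"tz":-8,"yaw":0},
    {"tx":0,"ty":0,"tz":-8,"yaw":0},
  ],
)

```text
time_s: 22.18
tcp_pos: [435.5, 257.5, 98.0]
tcp_rot: [1.013, 1.322, -1.009]
force: [0.5, 0.9, 1.4]
opening: 60.0
```

Call:
send_rows(
  targets=[
    {"tx":0,"ty":0,"tz":0,"yaw":0},
    {"tx":0,"ty":0,"tz":0,"yaw":0},
    {"tx":0,"ty":0,"tz":0,"yaw":0},
    {"tx":0,"ty":0,"tz":0,"yaw":0},
    {"tx":0,"ty":0,"tz":0,"yaw":0},
    {"tx":0,"ty":0,"tz":0,"yaw":0},
    {"tx":0,"ty":0,"tz":0,"yaw":0},
  ],
  claw=-1,
  squeeze=35,
)

```text
time_s: 22.77
tcp_pos: [434.9, 258.0, 97.3]
tcp_rot: [1.012, 1.323, -1.009]
force: [0.3, 1.1, 5.5]
opening: 31.7
```

Call:
send_rows(
  targets=[
    {"tx":0,"ty":0,"tz":1,"yaw":0},
    {"tx":0,"ty":0,"tz":3,"yaw":0},
    {"tx":0,"ty":0,"tz":6,"yaw":0},
    {"tx":0,"ty":0,"tz":9,"yaw":0},
    {"tx":0,"ty":0,"tz":11.5,"yaw":0},
    {"tx":0,"ty":-0.5,"tz":12.5,"yaw":0},
    {"tx":0,"ty":-2,"tz":12.5,"yaw":0},
    {"tx":0.5,"ty":-4.1,"tz":12.5,"yaw":0},
  ],
)

```text
time_s: 23.43
tcp_pos: [438.8, 216.7, 221.4]
tcp_rot: [1.009, 1.325, -1.009]
force: [0.1, -0.0, -1.7]
opening: 31.9
```

Call:
send_rows(
  targets=[
    {"tx":0.5,"ty":-2.7,"tz":0,"yaw":0},
    {"tx":1,"ty":-5.4,"tz":0,"yaw":0},
    {"tx":1.5,"ty":-8.1,"tz":0,"yaw":0},
    {"tx":2,"ty":-10.8,"tz":0,"yaw":0},
    {"tx":2.5,"ty":-13.5,"tz":0,"yaw":0},
    {"tx":3,"ty":-16.2,"tz":0,"yaw":0},
    {"tx":3.5,"ty":-18.9,"tz":0,"yaw":0},
    {"tx":4,"ty":-21.6,"tz":0,"yaw":0},
  ],
)

```text
time_s: 24.1
tcp_pos: [478.8, -1.1, 220.2]
tcp_rot: [1.01, 1.325, -1.012]
force: [0.4, 0.5, -0.9]
opening: 32.2
```

Call:
send_rows(
  targets=[
    {"tx":0.4,"ty":-2.7,"tz":0,"yaw":0},
    {"tx":0.8,"ty":-5.4,"tz":0,"yaw":0},
    {"tx":1.2,"ty":-8.1,"tz":0,"yaw":0},
    {"tx":1.4,"ty":-10.8,"tz":0,"yaw":0},
    {"tx":1.6,"ty":-13,"tz":0,"yaw":0},
    {"tx":1.8,"ty":-14.6,"tz":0,"yaw":0},
    {"tx":1.8,"ty":-15.4,"tz":0,"yaw":0},
    {"tx":1.8,"ty":-15.4,"tz":0,"yaw":0},
  ],
)

```text
time_s: 24.77
tcp_pos: [496.7, -154.7, 220.2]
tcp_rot: [1.011, 1.325, -1.013]
force: [-0.1, 0.8, -1.6]
opening: 32.1
```

Call:
send_rows(
  targets=[
    {"tx":0,"ty":0,"tz":0,"yaw":0},
    {"tx":0,"ty":0,"tz":0,"yaw":0},
    {"tx":0,"ty":0,"tz":0,"yaw":0},
    {"tx":0,"ty":0,"tz":0,"yaw":0},
  ],
)

```text
time_s: 25.1
tcp_pos: [497.5, -152.6, 221.4]
tcp_rot: [1.01, 1.324, -1.009]
force: [-0.0, 0.3, -1.4]
opening: 31.8
```

```bash
python3 - <<'E'
from h import *
s=look("scene","s9"); crop(s,170,330,80,210,5,"c9")
o=observe();p=o["tcp_pos"]; print(p.round(1),o["force"].round(1),o["opening"])
A=proj(s,[p-[0,0,97.3],[497.4,-153.5,61],[497.4,-153.5,97]]); print(((A-[170,80])*5).round())
E
```

```text
[ 497.5 -152.8  221.4] [-0.   0.1 -1.3] 32.07186229040877
[[457. 329.]
 [457. 440.]
 [457. 377.]]
```

View pics/c9.png

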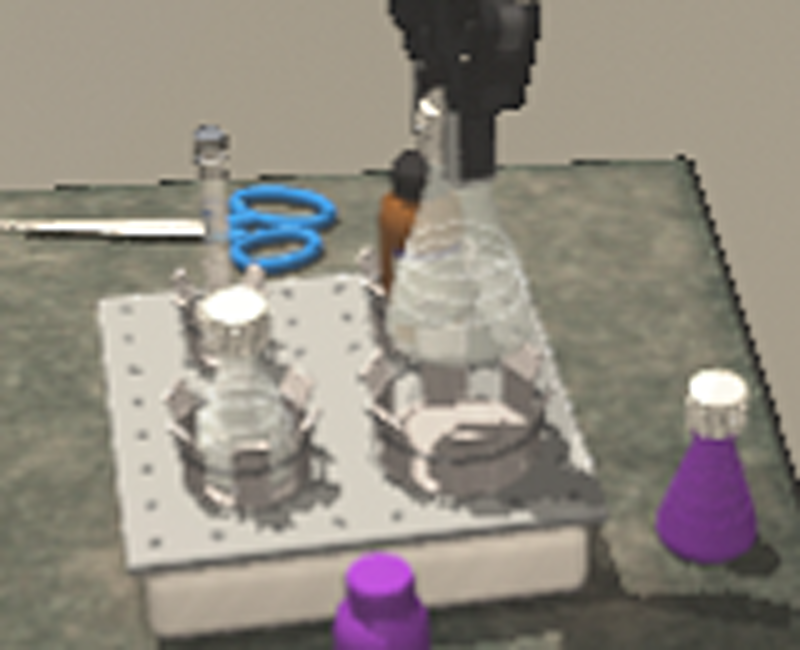

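The large flask is upright, its foot at (457,335), centred over clamp_xl. I lower it.

Call:
send_rows(
  targets=[
    {"tx":0,"ty":0,"tz":-1.2,"yaw":0},
    {"tx":0,"ty":0,"tz":-2.2,"yaw":0},
    {"tx":0,"ty":0,"tz":-3,"yaw":0},
    {"tx":0,"ty":0,"tz":-3.7,"yaw":0},
    {"tx":0,"ty":0,"tz":-4.4,"yaw":0},
    {"tx":0,"ty":0,"tz":-5.1,"yaw":0},
    {"tx":0,"ty":0,"tz":-5.7,"yaw":0},
    {"tx":0,"ty":0,"tz":-5.7,"yaw":0},
  ],
)

```text
time_s: 25.82
tcp_pos: [496.9, -153.3, 162.7]
tcp_rot: [1.01, 1.326, -1.011]
force: [0.2, -0.1, -0.9]
opening: 32.1
```

Call:
send_rows(
  targets=[
    {"tx":0,"ty":0,"tz":-0.2,"yaw":0},
    {"tx":0,"ty":0,"tz":-0.4,"yaw":0},
    {"tx":0,"ty":0,"tz":-0.5,"yaw":0},
    {"tx":0,"ty":0,"tz":-0.6,"yaw":0},
    {"tx":0,"ty":0,"tz":-0.7,"yaw":0},
    {"tx":0,"ty":0,"tz":-0.7,"yaw":0},
    {"tx":0,"ty":0,"tz":-0.7,"yaw":0},
  ],
)

```text
time_s: 26.4
tcp_pos: [497.8, -153.4, 158.3]
tcp_rot: [1.011, 1.322, -1.01]
force: [-0.7, 1.9, 4.8]
opening: 32.4
```

Contact came at 158.3, exactly as expected. I release, withdraw and check.

Call:
send_rows(
  targets=[
    {"tx":0,"ty":0,"tz":0,"yaw":0},
    {"tx":0,"ty":0,"tz":0,"yaw":0},
    {"tx":0,"ty":0,"tz":0,"yaw":0},
    {"tx":0,"ty":0,"tz":0.2,"yaw":0},
    {"tx":0,"ty":0,"tz":1.5,"yaw":0},
    {"tx":0,"ty":0,"tz":4,"yaw":0},
    {"tx":0,"ty":0,"tz":7,"yaw":0},
    {"tx":0,"ty":0,"tz":10,"yaw":0},
  ],
  claw=0.15,
)

```text
time_s: 27.07
tcp_pos: [497.1, -153.3, 258.0]
tcp_rot: [1.01, 1.325, -1.011]
force: [-0.2, -1.0, -0.7]
opening: 49.3
```

Call:
send_rows(
  targets=[
    {"tx":-6,"ty":26,"tz":0,"yaw":0},
    {"tx":-6,"ty":26,"tz":0,"yaw":0},
    {"tx":-6,"ty":26,"tz":0,"yaw":0},
    {"tx":-6,"ty":26,"tz":0,"yaw":0},
    {"tx":-6,"ty":26,"tz":0,"yaw":0},
    {"tx":-6,"ty":26,"tz":0,"yaw":0},
    {"tx":-6,"ty":26,"tz":0,"yaw":0},
    {"tx":-6,"ty":26,"tz":0,"yaw":0},
  ],
)

```text
time_s: 27.73
tcp_pos: [436.5, 109.6, 257.6]
tcp_rot: [1.008, 1.326, -1.006]
force: [-0.9, -0.1, 0.5]
opening: 49.2
```

```bash
python3 - <<'E'
from h import *
s=look("scene","s10"); t=look("top","t10"); print(observe()["time_s"])
a=cv2.resize(s["bgr"][80:210,175:305],(480,480),interpolation=cv2.INTER_CUBIC); b=cv2.resize(t["bgr"][135:245,295:405],(320,320),interpolation=cv2.INTER_CUBIC)
cv2.imwrite("pics/c10.png",np.hstack([a,cv2.copyMakeBorder(b,0,160,0,0,cv2.BORDER_CONSTANT)]))
E=dict(xl=(497.4,-153.5,115),l=(597.1,-145.5,88),m=(505.4,-253.1,93),s=(605.1,-245.1,118))
for n,(x,y,h) in E.items():
    q=[x,y,61+h]; A=(proj(s,q)[0]-[175,80])*480/130; B=(proj(t,q)[0]-[295,135])*320/110+[480,0]; print(n,A.round(),B.round())
E
```

```text
27.8333
xl [319. 170.] [614. 213.]
l [154. 224.] [600.  87.]
m [292. 118.] [738. 208.]
s [135.  98.] [738.  74.]
```

View pics/c10.png

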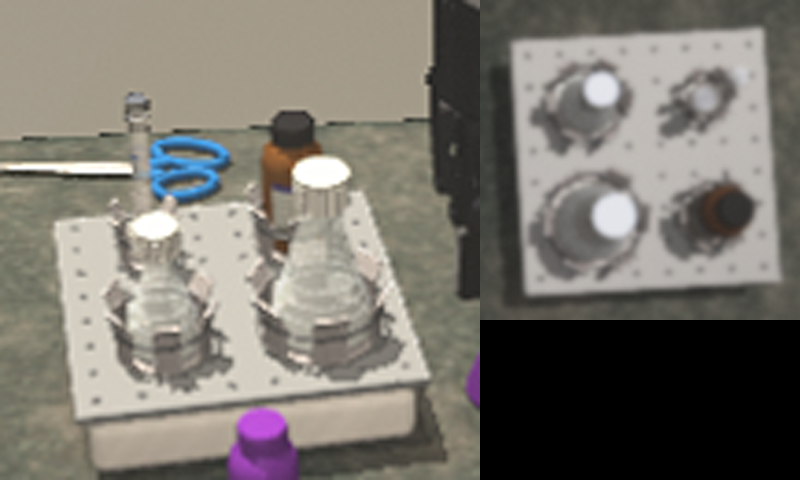

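All four cap tops sit within about 4 crop pixels (roughly 2 mm) of where upright, seated vessels should show in both views. The gripper is clear. I hand in.

```bash
python3 -c "
from station import *
print(hand_in())"
```

```text
the job is handed in; nothing more can be done
None
```

All four vessels are standing in their own clamps, and I handed the job in at about 28 s of the 109 s allowed. The large flask is in clamp_xl, the small flask in clamp_l, the brown bottle in clamp_m and the volumetric flask in clamp_s. The purple and green look-alikes were left alone.

- **Seating:** Each vessel was lowered until it met the clamp floor, with 4–6 N at the wrist. Contact came within 0.1 mm of the height expected from its grasp, and only then did I let go.
- **Final look:** In both cameras every cap was within about 2 mm of where an upright, seated vessel should show. The gripper was well clear, and no check failed or disagreed.
- **Early measurement:** The first two-view height for the brown cap read 78 mm instead of 93 mm because the colour mask caught shading. I used the top view at the known height, and the view from above the bottle confirmed it.

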